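Tip the eraser out of its desk pail

TASK

Two small steel pails hang on pivots over catch trays; one holds the eraser, the other a binder clip. Tip the pail that holds the eraser right over, away from you, so that the eraser drops into the tray below it, then swing that pail back until it hangs upright again (it can be swung by the bar at its bottom rim or by its bail). Leave the eraser lying in the tray, the other pail and its clip as they are, and do not disturb the glass tumbler.

Things in the scene. Friction and masses are not known exactly. Their poses are not given: they have to be found in the camera images.
- stand_1: fixed stand of the pail that holds the eraser: walnut catch tray, 180 (x) x 132 (y) x 36 mm tall, a 134 mm tall brass post on each long side (144 mm over the posts). Origin on the desk midway between the posts; x along the tray, away from the robot (tray from x = -58 to +122 mm), y along the pivot, z up. Turned up to 12 degrees; it and its twin stand_2 may change sides.
- pivot_1 (a point): pivot of pail 1, 120 mm above the desk between the posts; axes as stand_1. The pail turns about this y axis, mouth towards +x. Pail: steel, 84 mm across the mouth, 74 at the bottom, 80 deep, wall 3; upright, its bottom is 55 mm below and its mouth 25 mm above the pivot. The stiff bail (wooden grip 11 mm thick, 68 mm above the pivot) turns with the pail.
- pail_1 (a joint): tilt of pail 1 (rad): 0 = upright (stop), grows as it tips away from the robot to the stop at 2.6 (about 150 degrees, mouth well down). Friction pivot, about 0.08 N m: the pail stays where it is left. To be sure the eraser slides out, tip to about 2.5.
- bar_1 (a point): middle of pail 1's tipping bar: straight round steel bar, 8 mm thick, 64 mm long, along y, on two legs from the bottom rim. Upright it is 95 mm towards the robot (-x) from the pivot and 25 mm below it (95 mm above the desk), 53 mm clear of the mouth; it turns with the pail about the pivot, up and over, at radius 98 mm. Axes are the pail's; at tilt 0 as stand_1.
- tray_1 (a point): centre of the inner floor of the tray of stand 1, 10 mm above the desk; inside the tray is 168 (x) x 120 (y) mm and 26 mm deep; axes as stand_1.
- eraser: blue and white eraser, 21 x 52 x 12 mm, lying on the floor of pail 1; origin at the centre of its underside.
- pail_2 (a joint): tilt of pail 2 (rad), the same sort of pail on the same sort of stand, holding the clip; must stay upright (0).
- stand_2: stand of pail 2, built as stand_1; the pail here is the same as pail 1.
- clip: black binder clip, 32 x 31 x 43 mm, standing in pail 2; origin at the centre of its underside.
- tumbler: empty glass tumbler, 81 mm across, 93 mm tall, to the right of the work; origin at the centre of its underside.
Mind the look-alikes: they are no part of the job. What is shaped like the eraser but purple or red is not meant.

How it is judged (in metres and radians):
On the way, in this order (a step that is already met when the one before it is completed fails the run):
1. pail 1 is tipped well over (value of joint pail_1 above 1.7 rad), for 0.1 s.
2. the eraser lies in the tray and the pail hangs upright again (value of joint pail_1 below 0.17 rad and z of eraser in the frame of tray_1 below 0.04 m), for 0.2 s.
At the end, for the whole second after the job is handed in: Pail 1 hangs upright again (tilt under 0.17 rad, 10 degrees), the eraser lies at rest inside the tray of stand 1 (its origin within the walls and less than 40 mm above the tray's floor), and pail 2 is upright (all of step 2 and x of eraser in the frame of tray_1 between -0.088 and 0.088 m and y of eraser in the frame of tray_1 between -0.064 and 0.064 m and linear speed of eraser below 0.02 m/s and value of joint pail_2 below 0.17 rad); the robot touches nothing.
It fails at once if pail 2 is tipped by more than 0.3 rad (value of joint pail_2 above 0.3 rad).
It fails at once if the clip is moved more than 40 mm (distance of clip from where it was at the start of the episode above 0.04 m).
It fails at once if the tumbler is moved more than 30 mm or tipped (distance of tumbler from where it was at the start of the episode above 0.03 m or angle between tumbler's own z axis and vertical above 0.4 rad).
It also fails if it takes over 51 s, if anything falls off the work surface, if the arm or the gripper's body presses on something with over 40 N, if the wrist force passes 120 N, or if a joint passes its speed limit or range.

ROBOT

A 6-joint arm with a two-finger parallel gripper is mounted at the origin on a cart in front of the work surface, level with it; the furniture and walls round the work are solid. World frame = base frame: x ahead of the robot, y to its left, z up, the work surface at z = 0. Lengths are in m, angles in degrees, forces in N, time in s.
With the tool pointing down it reaches from about 0.35 to 0.875 m from the base axis. Payload 4.2 kg.
Tool frame: the origin (TCP) lies midway between the tips of the shut fingers; the grasp point (between the pads) lies 19 mm behind it; y points along the fingers, z is the direction in which the jaws open and shut, and the axes are right-handed (so a half turn about y gives the same grasp; the last joint's range is limited). The gripper opens to 87 mm and grips with 3 to 60 N. Pads are 19 mm wide; open, the fingers measure 117 mm over their backs; the gripper's body (75 mm by 190 mm) begins 51 mm behind the grasp point.
Start: joints at [-56.058, 22.042, 0.453, 0, -68.411, -14.817], TCP at [0.205, -0.59, 0.223] pointing down, gripper open.
Joint ranges: [-179.83, 179.83], [-69.29, 118.12], [-61.27, 80.66], [-181.25, 117.63], [-171.15, -9.14], [-177.46, 177.46]. Speed limits (degrees/s): [159.86, 159.86, 180, 180, 180, 180].

INTERFACE

Orientations are given as [roll, pitch, yaw] about the fixed x, y, z axes, in that order (R = Rz(yaw) Ry(pitch) Rx(roll)).
In Python, from workcell import env gives the robot as it stands. The module is installed in compiled form; this text tells all that it offers. Calls block until the motion is done:
- env.goto(position, orientation): joint-space move of the TCP to a pose.
- env.move_straight(position, rotation=None, rate=0.15, force_limit=None): straight line of the TCP; rotation=None keeps the orientation; rate is the mean speed in m/s. With force_limit (N) it stops when the force on the tool has changed by that much, and returns True; else False.
- env.set_joints(angles): joint-space move.
- env.gripper_to(opening, grasp_force=None): opening from 0.0 (shut) to 1.0 (fully open); grasp_force is the grip in N (None keeps the last); returns when the fingers have stopped.
- env.dwell(seconds).
- env.inverse_kinematics(position, orientation): joint angles nearest the present ones, or None.
- env.read_state(): the state.
- env.grab_frame(name): name is "scene" or "top"; returns a dict with "image" (384x512x3 uint8, blue, green, red), "fx", "fy", "cx", "cy" (pixels), "position" and "orientation" of the camera in the world. Camera axes: x right, y up, looking along -z (the intrinsics and any distortion apply to the point x, -y, -z); pixel columns grow to the right and rows downward; lengths in m; the calibration is good to about 2 mm. A picture is of the moment at which its call begins. There is no depth.
A pose or a line that the arm cannot do raises env.Unreachable and nothing moves.
- env.close_job(): hands the job in, once; it reports no verdict.
Trained networks look in a picture, given as the dict that the camera call returned (one of the last four; its "shot" number tells which), for a name from the list of things; names that differ only in an ending like _2 or _b are one class to them, and where a whole thing is asked for, a point or a joint stands for the part that bears it (a point fixed in the world has none). Each returns a list of dicts, best first, with "score" (0 to 1); they miss things now and then, are a little off and sometimes report something else, mostly with a low value. They report only what shows in the picture. A call takes as long as a camera call. They do not tell look-alikes from the thing itself.
- env.search_frame(picture, thing): "xyz" ([x, y, z] in m, in world coordinates, good to about 4 mm: the middle of the surface that is visible of it).
- env.trace(picture, thing): "mask" (384x512 bool, what is visible of it).
The state is a dict: "clock": time; "joint_positions": joint angles; "qvel": joint speeds; "joint_torque": joint torques, N m; "position": TCP position; "tool_rot": TCP orientation; "force": force on the tool from outside, world axes, zero at the start; "wrist_torque": the same for the moment, N m; "opening": opening from 0.0 (shut) to 1.0 (fully open).
Only numpy, scipy, OpenCV 4.12 (cv2) and the standard library are available. Lean on these libraries where they do the work, as an engineer would, in place of code of your own. Each camera call takes 0.05 s, during which the arm holds its last target. There are 200 camera calls.

## Working session

There is one attempt and no reset: what is moved stays moved. The work goes in short steps, each a Python script; the robot and the scene stay as the last script left them, time stands still between calls to the robot, and variables do not carry over. Pictures are saved under pics/ and viewed, about 8 in all and at most 12, crops included, and the job is handed in when it is done.

```bash
mkdir -p pics
cat > a.py <<'E'
from workcell import env
import cv2, numpy as np
E
python3 - <<'E'
from a import *
for n in ("scene","top"):
    f=env.grab_frame(n); cv2.imwrite(f"pics/{n}1.png",f["image"])
    print(n,{k:v for k,v in f.items() if k!="image"})
    for t in ("bar_1","pail_1","stand_1","eraser","clip","tumbler"):
        print(t,[(np.round(d["xyz"],3).tolist(),round(d["score"],2)) for d in env.search_frame(f,t)])
print(env.read_state())
E
```

```text
scene {'fx': 362.75611485800454, 'fy': 362.75611485800454, 'cx': 253.0474641775422, 'cy': 193.98683235821872, 'position': array([0.13531944, 0.67981479, 0.84778483]), 'orientation': array([  43.73113287,    0.36999274, -149.51375186]), 'shot': 1}
bar_1 [([0.534, 0.294, 0.109], 0.89)]
pail_1 [([0.538, -0.053, 0.117], 0.87), ([0.53, 0.294, 0.114], 0.78)]
stand_1 [([0.54, 0.313, 0.033], 0.93), ([0.544, -0.056, 0.037], 0.87)]
eraser [([0.495, 0.451, 0.017], 0.7), ([0.537, 0.312, 0.031], 0.64), ([0.401, 0.386, 0.021], 0.6)]
clip []
tumbler [([0.569, -0.257, 0.073], 0.6)]
top {'fx': 473.8531118488052, 'fy': 473.8531118488052, 'cx': 258.5026097333271, 'cy': 189.0430901951634, 'position': array([0.35712836, 0.08011309, 1.42731192]), 'orientation': array([  6.2192085 ,   0.45506348, -90.77627911]), 'shot': 2}
bar_1 [([0.532, 0.298, 0.078], 0.71), ([0.532, 0.298, 0.1], 0.66)]
pail_1 [([0.532, 0.296, 0.103], 0.93), ([0.544, -0.073, 0.102], 0.61)]
stand_1 [([0.554, -0.073, 0.032], 0.86), ([0.551, 0.296, 0.034], 0.67)]
eraser [([0.497, 0.447, 0.02], 0.4)]
clip [([0.546, -0.066, 0.087], 0.49)]
tumbler [([0.586, -0.279, 0.034], 0.9)]
{'clock': 0.7, 'joint_positions': array([-5.60583616e+01,  2.20405777e+01,  4.54082701e-01, -1.51373949e-03,
       -6.84108945e+01, -1.48209184e+01]), 'qvel': array([-0.02159778, -0.12547988,  0.00335964,  0.01057894, -0.0677419 ,
        0.03685676]), 'joint_torque': array([ 2.75484972e-04, -3.90328002e+01,  1.87586617e+01,  4.22345638e+00,
        1.56092970e-02, -1.04752652e-05]), 'position': array([ 0.20479735, -0.59048056,  0.22256774]), 'tool_rot': array([-9.00021636e+01, -2.02850748e-03,  1.91201631e+01]), 'force': array([0.01222564, 0.72356043, 0.52428727]), 'wrist_torque': array([-0.00374475, -0.01490333, -0.03084925]), 'opening': 1.0001972677695954}
```

Run:
```python
from a import *
a=cv2.imread("pics/top1.png"); cv2.imwrite("pics/top1b.png",cv2.resize(a[60:300,60:460],None,fx=2,fy=2,interpolation=cv2.INTER_CUBIC))
```

```text
(no output)
```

View pics/scene1.png

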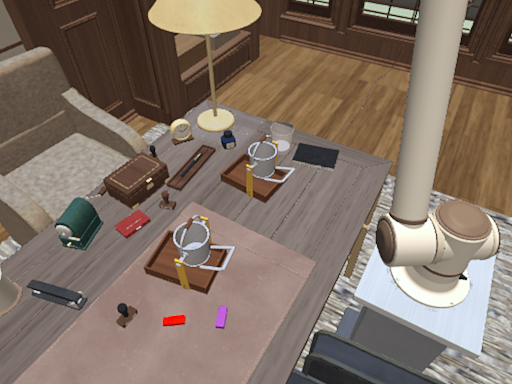

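View pics/top1b.png

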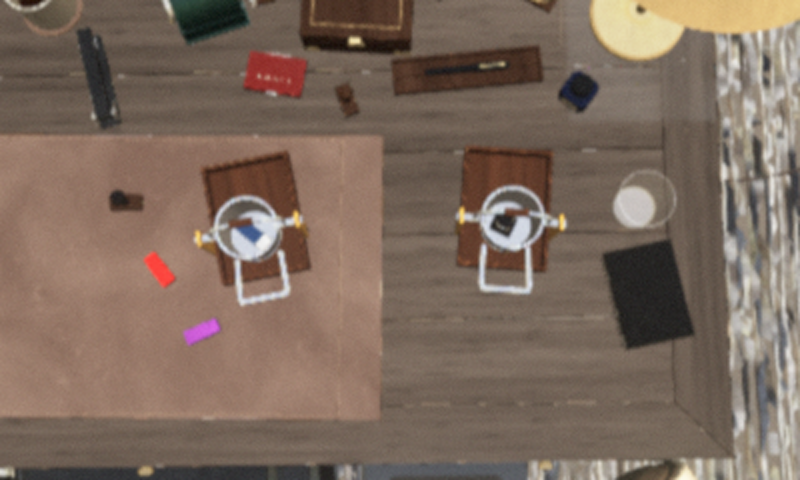

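The eraser's pail is the left one: in the top crop the blue/white block is in the pail at about (250,232), and the clip is in the right pail at (503,222). On the left stand I read the post tops at (198,237) and (298,218), and the bar ends at (240,302) and (289,292). Next I compute the stand pose and check that the arc is reachable.

```bash
cat >> a.py <<'E'
from scipy.spatial.transform import Rotation as Ro
def ray(f,u,v,z):
    R=Ro.from_euler('xyz',f["orientation"],degrees=True).as_matrix()
    d=R@np.array([(u-f["cx"])/f["fx"],-(v-f["cy"])/f["fy"],-1]); p=np.array(f["position"])
    return p+d*(z-p[2])/d[2]
def pose(piv,yaw,th,alpha):
    """TCP pose with bar (tilt th rad) at the grasp point, tool alpha deg forward of straight down"""
    Rz=Ro.from_euler('z',yaw,degrees=True).as_matrix()
    b=np.array([-.095*np.cos(th)-.025*np.sin(th),0,.095*np.sin(th)-.025*np.cos(th)])
    a=np.radians(alpha); d=np.array([np.sin(a),0,-np.cos(a)]); n=SGN*np.array([np.cos(a),0,np.sin(a)])
    M=Rz@np.column_stack([np.cross(d,n),d,n])
    return piv+Rz@(b+.019*d), Ro.from_matrix(M).as_euler('xyz',degrees=True), Rz@d
SGN=-1
E
python3 - <<'E'
import a; from a import *
f=env.grab_frame("top"); g=lambda x,y,z: ray(f,60+x/2,60+y/2,z)
pl,pr=g(198,237,.134),g(298,218,.134); bl,br=g(240,302,.097),g(289,292,.097)
for p,q in((pl,pr),(bl,br)):
    d=p-q; print("mid",(p+q)/2,"len",np.linalg.norm(d),"yaw",np.degrees(np.arctan2(-d[0],d[1])))
for t in("bar_1","stand_1"):
    r=[k for k in env.trace(f,t)]
    for k in r:
        m=k["mask"];v,u=np.nonzero(m); print(t,k["score"],len(u),u.mean(),v.mean(),u.min(),u.max(),v.min(),v.max())
        if u.mean()<250 and t=="bar_1":
            w=g  # fit bar line: lowest rows per column
            cols=[(c,v[u==c].max()) for c in range(u.min(),u.max()+1) if (u==c).any()]; print(cols)
mid=(pl+pr)/2; d=pl-pr; yaw=np.degrees(np.arctan2(-d[0],d[1]))
piv=np.array([*mid[:2],.12])
for s in(-1,1):
    a.SGN=s
    for th,al in((0,60),(0,45),(1.2,20),(2.5,0),(2.5,-20)):
        p,o,dd=pose(piv,yaw,th,al); q=env.inverse_kinematics(p,o); print(s,th,al,p.round(3),None if q is None else np.round(q))
E
```

```text
mid [0.54360314 0.29337369 0.134     ] len 0.14015553264716624 yaw 10.039940370521414
mid [0.44983811 0.27591513 0.097     ] len 0.07024605708208508 yaw 10.766971482736102
bar_1 0.68 945 183.52698412698413 178.83915343915345 161 205 159 212
[(161, np.int64(180)), (162, np.int64(181)), (163, np.int64(181)), (164, np.int64(181)), (165, np.int64(180)), (166, np.int64(180)), (167, np.int64(181)), (168, np.int64(181)), (169, np.int64(182)), (170, np.int64(183)), (171, np.int64(184)), (172, np.int64(185)), (173, np.int64(186)), (174, np.int64(187)), (175, np.int64(187)), (176, np.int64(188)), (177, np.int64(193)), (178, np.int64(208)), (179, np.int64(211)), (180, np.int64(212)), (181, np.int64(212)), (182, np.int64(212)), (183, np.int64(212)), (184, np.int64(212)), (185, np.int64(211)), (186, np.int64(211)), (187, np.int64(211)), (188, np.int64(211)), (189, np.int64(210)), (190, np.int64(210)), (191, np.int64(210)), (192, np.int64(210)), (193, np.int64(209)), (194, np.int64(209)), (195, np.int64(209)), (196, np.int64(208)), (197, np.int64(208)), (198, np.int64(208)), (199, np.int64(208)), (200, np.int64(208)), (201, np.int64(208)), (202, np.int64(208)), (203, np.int64(207)), (204, np.int64(206)), (205, np.int64(172))]
bar_1 0.62 2847 312.60695468914645 166.2251492799438 287 342 133 206
stand_1 0.81 2675 187.05009345794392 169.90691588785046 159 214 137 210
stand_1 0.73 2690 312.6282527881041 165.6736059479554 288 342 134 206
-1 0 60 [0.466 0.28  0.085] None
-1 0 45 [0.463 0.279 0.082] None
-1 1.2 20 [0.493 0.284 0.182] [ 52.  10. -34.  25. -33. -62.]
-1 2.5 0 [0.604 0.304 0.178] [ 40.  29.   5.   0. -66. -30.]
-1 2.5 -20 [0.597 0.303 0.179] [ 36.  39.  24.  -9. -93. -25.]
1 0 60 [0.466 0.28  0.085] None
1 0 45 [0.463 0.279 0.082] None
1 1.2 20 [0.493 0.284 0.182] [ 52.  10. -34.  25. -33. 118.]
1 2.5 0 [0.604 0.304 0.178] [ 40.  29.   5.   0. -66. 150.]
1 2.5 -20 [0.597 0.303 0.179] [ 36.  39.  24.  -9. -93. 155.]
```

```bash
cat >> a.py <<'E'
PIV=np.array([.5436,.2934,.12]); YAW=10.5
E
python3 - <<'E'
from a import *
for th in (0,.2,.4,.7,1,1.4,2,2.5):
    print(th,[(al) for al in range(-60,80,5) if env.inverse_kinematics(*pose(PIV,YAW,th,al)[:2]) is not None])
for al in(0,10,20,30):
    p,o,d=pose(PIV,YAW,0,al); q=env.inverse_kinematics(p,o); print(al,None if q is None else np.round(q), env.inverse_kinematics(p-.08*d,o) is not None)
E
```

```text
0 [-60, -55, -50, -45, -40, -35, -30, -25, -20, -15, -10, -5, 0, 5, 10, 15, 20]
0.2 [-60, -55, -50, -45, -40, -35, -30, -25, -20, -15, -10, -5, 0, 5, 10, 15, 20, 25]
0.4 [-60, -55, -50, -45, -40, -35, -30, -25, -20, -15, -10, -5, 0, 5, 10, 15, 20, 25]
0.7 [-60, -55, -50, -45, -40, -35, -30, -25, -20, -15, -10, -5, 0, 5, 10, 15, 20, 25, 30]
1 [-60, -55, -50, -45, -40, -35, -30, -25, -20, -15, -10, -5, 0, 5, 10, 15, 20, 25, 30, 35]
1.4 [-60, -55, -50, -45, -40, -35, -30, -25, -20, -15, -10, -5, 0, 5, 10, 15, 20, 25, 30, 35]
2 [-60, -55, -50, -45, -40, -35, -30, -25, -20, -15, -10, -5, 0, 5, 10, 15, 20, 25, 30, 35]
2.5 [-60, -55, -50, -45, -40, -35, -30, -25, -20, -15, -10, -5, 0, 5, 10, 15, 20, 25, 30, 35]
0 [ 49.  22. -24.   0. -44. -39.] True
10 [ 52.  18. -36.  14. -29. -54.] True
20 [  43.   15.  -55.   72.  -11. -102.] True
30 None True
```

```bash
sed -i 's/\.019\*d/.014*d/' a.py
python3 - <<'E'
from a import *
s=env.read_state(); p=s["position"]
env.move_straight([p[0],p[1],.40],rate=.3)
env.gripper_to(.46,grasp_force=8)
P,o,d=pose(PIV,YAW,0,15)
env.goto(P-.13*d+[0,0,.08],o)
env.move_straight(P-.09*d,rate=.2)
print("hit",env.move_straight(P,rate=.06,force_limit=5))
s=env.read_state(); print(s["clock"],s["position"]-P,s["joint_positions"].round(),s["force"].round(2))
f=env.grab_frame("scene"); c=cv2.resize(f["image"][180:330,100:300],None,fx=4,fy=4,interpolation=cv2.INTER_CUBIC)
cv2.imwrite("pics/g1.png",c)
E
```

```text
hit False
8.1333 [0.00011514 0.00027601 0.00042605] [ 53.  16. -43.  28. -22. -68.] [-0.34  0.71  0.45]
```

View pics/g1.png

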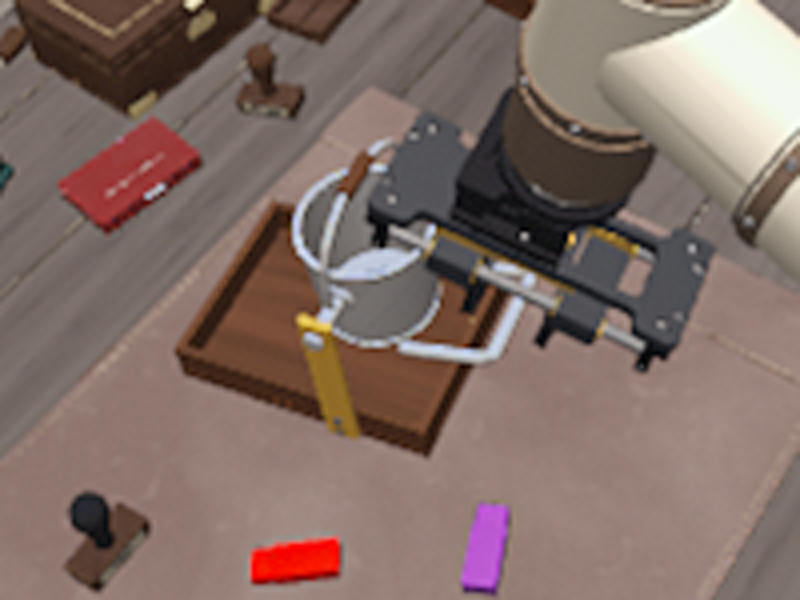

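The fingers at (470,300) and (545,335) straddle the bar at about (515,270), with no contact. I'll grip it and centre on it.

Run:
```python
from a import *
P,o,d=pose(PIV,YAW,0,15); n=Ro.from_euler('xyz',o,degrees=True).as_matrix()[:,2]
f0=np.array(env.read_state()["force"])
env.gripper_to(0,grasp_force=8); off=0
for i in range(6):
    env.dwell(.2); s=env.read_state(); F=(np.array(s["force"])-f0)@n
    print(round(off,4),round(s["opening"],3),round(F,2))
    if abs(F)<1: break
    off+=np.sign(F)*.001; env.move_straight(P+off*n,rate=.03)
```

```text
0 0.083 6.91
0.001 0.089 5.07
0.002 0.087 -0.62
```

Centred: opening is 0.087 (the 8 mm bar) and side force is about 0. Now I'll tip it.

```bash
cat >> a.py <<'E'
PIV=PIV-.002*np.array([np.cos(np.radians(YAW)),np.sin(np.radians(YAW)),0])
def alpha(th):
    return min(15,np.degrees(np.arctan2(.095*np.cos(th)+.025*np.sin(th),.095*np.sin(th)-.025*np.cos(th)))) if th>.5 else 15
def arc(t0,t1,n,rate=.12,lim=25):
    for th in np.linspace(t0,t1,n+1)[1:]:
        p,o,d=pose(PIV,YAW,th,alpha(th))
        h=env.move_straight(p,o,rate=rate,force_limit=lim); s=env.read_state()
        print(round(th,2),round(alpha(th)),round(s["clock"],1),s["force"].round(1),round(s["opening"],3))
        if h: print("HIT"); return th
E
python3 - <<'E'
from a import *
env.gripper_to(0,grasp_force=12)
if arc(0,.6,3) is None: arc(.6,2.52,8)
env.dwell(.3)
for n in("top","scene"):
    f=env.grab_frame(n); print([(np.round(d["xyz"],3).tolist(),round(d["score"],2)) for d in env.search_frame(f,"eraser")])
    c=f["image"][120:240,100:260] if n=="top" else f["image"][180:300,120:280]
    cv2.imwrite(f"pics/t_{n}.png",cv2.resize(c,None,fx=3,fy=3,interpolation=cv2.INTER_CUBIC))
a=np.vstack([cv2.imread("pics/t_top.png")[:300],cv2.imread("pics/t_scene.png")[:300]]);cv2.imwrite("pics/t.png",a)
E
```

```text
0.2 15 10.5 [ 3.2 -4.6  0.7] 0.083
0.4 15 10.8 [ 3.9 -3.4 -0.7] 0.085
0.6 15 11.1 [ 2.5 -2.5 -0.3] 0.082
0.84 15 11.5 [-7.1 -1.3  4.3] 0.086
1.08 15 11.8 [-6.3 -3.6  7.6] 0.083
1.32 15 12.2 [-3.9 -4.9  6.1] 0.087
1.56 15 12.5 [-1.1 -4.3  5.2] 0.083
1.8 2 12.9 [-0.  -3.4  4.4] 0.085
2.04 -12 13.4 [ 2.  -2.2  3.2] 0.083
2.28 -26 13.8 [ 1.8 -3.1  2.2] 0.087
2.52 -40 14.2 [-0.7 -5.  -3.9] 0.081
[]
[([0.399, 0.386, 0.019], 0.67), ([0.497, 0.452, 0.019], 0.47), ([0.614, 0.309, 0.022], 0.4)]
```

View pics/t.png

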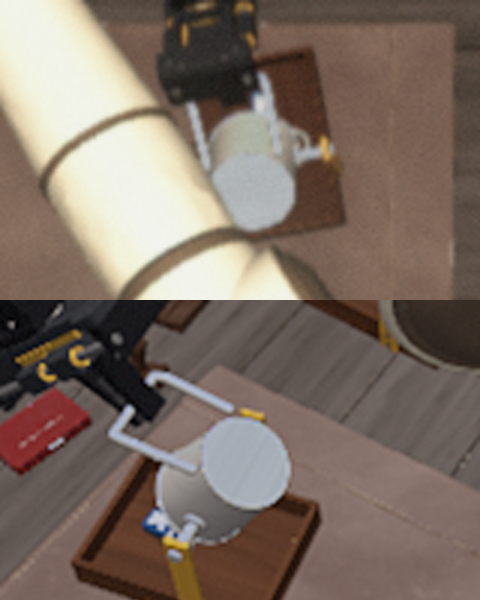

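The pail is fully over, and the blue/white eraser shows in the tray at (155,523), at world z of about 0.02. Now I'll swing the pail back and let go.

Run:
```python
from a import *
if arc(2.52,.6,8) is None and arc(.6,0.,3) is None:
    env.gripper_to(.4); env.dwell(.2)
    P,o,d=pose(PIV,YAW,0,15)
    env.move_straight(P-.09*d,o,rate=.08,force_limit=8)
    env.move_straight(P-.13*d+[0,0,.12],rate=.2)
    env.move_straight([.33,.0,.40],rate=.25)
    for n in("top","scene"):
        f=env.grab_frame(n); print([(np.round(x["xyz"],3).tolist(),round(x["score"],2)) for x in env.search_frame(f,"eraser")])
        c=f["image"][120:240,100:360] if n=="top" else f["image"][120:300,120:320]
        cv2.imwrite(f"pics/e_{n}.png",cv2.resize(c,None,fx=3,fy=3,interpolation=cv2.INTER_CUBIC))
s=env.read_state(); print(s["clock"],s["force"].round(1))
```

```text
2.28 -26 14.9 [-0.3  0.2  2.5] 0.084
HIT
14.875 [-0.3  0.2  2.5]
```

Run:
```python
from a import *
s=env.read_state(); print(s["position"],s["force"].round(2),s["opening"],s["tool_rot"].round())
for t in(2.28,2.4,2.52): print(t,pose(PIV,YAW,t,alpha(t))[0])
f=env.grab_frame("scene"); print([(np.round(x["xyz"],3).tolist(),round(x["score"],2)) for x in env.search_frame(f,"eraser")])
cv2.imwrite("pics/h.png",cv2.resize(f["image"][160:300,100:280],None,fx=4,fy=4,interpolation=cv2.INTER_CUBIC))
```

```text
[0.58548978 0.30061723 0.18721683] [-0.35  0.17  2.5 ] 0.0843941500507771 [-55.   0. 101.]
2.28 [0.57779917 0.29973844 0.19577962]
2.4 [0.58645893 0.30134343 0.19083146]
2.52 [0.59447398 0.30282893 0.18486454]
[([0.402, 0.386, 0.017], 0.53), ([0.494, 0.45, 0.019], 0.46), ([0.613, 0.309, 0.026], 0.38)]
```

View pics/h.png

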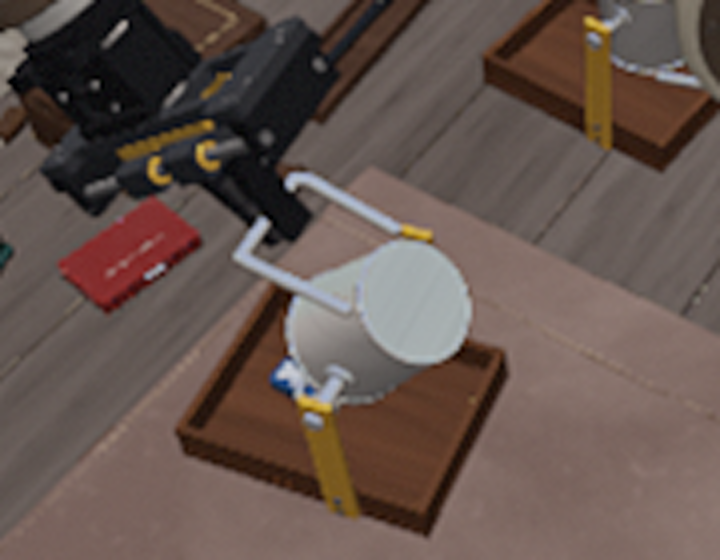

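It stopped partway with no lasting load. The pail is at about 2.4 and the eraser still shows in the tray at (290,378), so this looks like a transient. I'll continue more gently and watch the force.

Run:
```python
from a import *
r=arc(2.39,2.0,5,rate=.05,lim=25)
f=env.grab_frame("scene"); print([(np.round(x["xyz"],3).tolist(),round(x["score"],2)) for x in env.search_frame(f,"eraser")])
cv2.imwrite("pics/h2.png",cv2.resize(f["image"][160:300,100:280],None,fx=4,fy=4,interpolation=cv2.INTER_CUBIC))
```

```text
2.31 -28 15.5 [-3.5 -3.5 -6.1] 0.086
2.23 -23 15.8 [-3.1 -0.4 -5.1] 0.086
2.16 -19 16.1 [-3.1 -0.6 -6.7] 0.081
2.08 -14 16.3 [-2.8 -0.4 -7.6] 0.084
2.0 -10 16.6 [-1.3  0.  -8.3] 0.079
[([0.401, 0.384, 0.019], 0.66), ([0.494, 0.45, 0.016], 0.66), ([0.613, 0.308, 0.023], 0.59)]
```

View pics/h2.png

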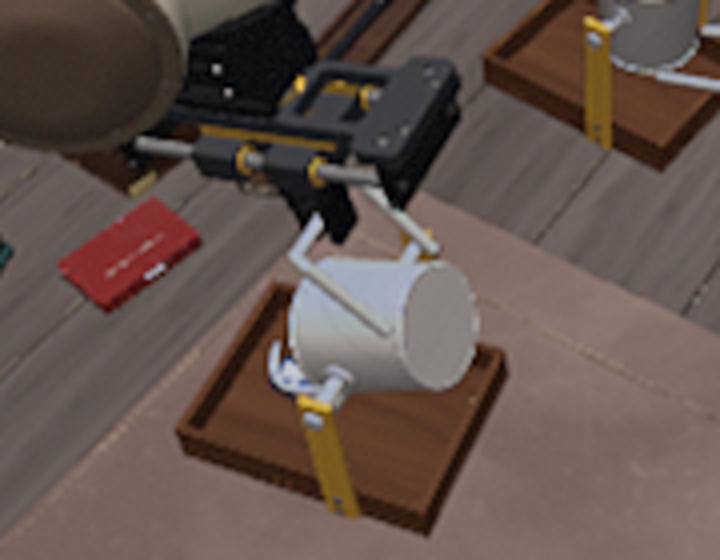

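Smooth now. The bail is clear and the eraser, at (290,378), stays in the tray. I'll go on to upright.

```bash
cat > fin.py <<'E'
from a import *
env.gripper_to(.4); env.dwell(.2)
P,o,d=pose(PIV,YAW,0,15)
env.move_straight(P-.09*d,o,rate=.08,force_limit=8)
env.move_straight(P-.13*d+[0,0,.12],rate=.2)
env.move_straight([.33,.0,.40],rate=.25)
for n in("top","scene"):
    f=env.grab_frame(n); print([(np.round(x["xyz"],3).tolist(),round(x["score"],2)) for x in env.search_frame(f,"eraser")])
    c=f["image"][120:240,100:360] if n=="top" else f["image"][120:300,120:320]
    cv2.imwrite(f"pics/e_{n}.png",cv2.resize(c,None,fx=3,fy=3,interpolation=cv2.INTER_CUBIC))
s=env.read_state(); print(s["clock"],s["force"].round(1))
E
python3 - <<'E'
from a import *
r=arc(2.,.6,6,rate=.08,lim=25)
if r is None: r=arc(.6,0,4,rate=.06,lim=25)
if r is None: import fin
E
```

```text
1.77 4 17.1 [ -1.3   1.  -10.7] 0.083
1.53 15 17.5 [  0.8   1.1 -10.9] 0.084
1.3 15 18.0 [ 2.3  1.4 -4. ] 0.086
1.07 15 18.4 [-1.   1.8 -0.7] 0.086
0.83 15 18.8 [-2.7  1.6  0.8] 0.085
0.6 15 19.3 [-2.   3.2 -1. ] 0.086
0.45 15 19.6 [-1.9  3.3 -0.9] 0.084
0.3 15 20.0 [-1.4  2.9 -2.2] 0.081
0.15 15 20.4 [-1.2  4.1  0.5] 0.085
0.0 15 20.8 [-2.6  4.2 -0.6] 0.082
[]
[([0.497, 0.451, 0.019], 0.49), ([0.4, 0.383, 0.018], 0.47), ([0.611, 0.306, 0.021], 0.46)]
25.5417 [0.  0.9 0.5]
```

```bash
ls pics
```

```text
e_scene.png
e_top.png
g1.png
h.png
h2.png
scene1.png
t.png
t_scene.png
t_top.png
top1.png
top1b.png
```

View pics/e_top.png

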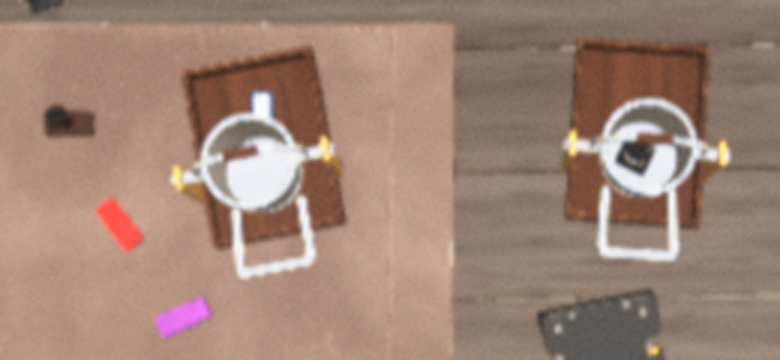

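View pics/e_scene.png

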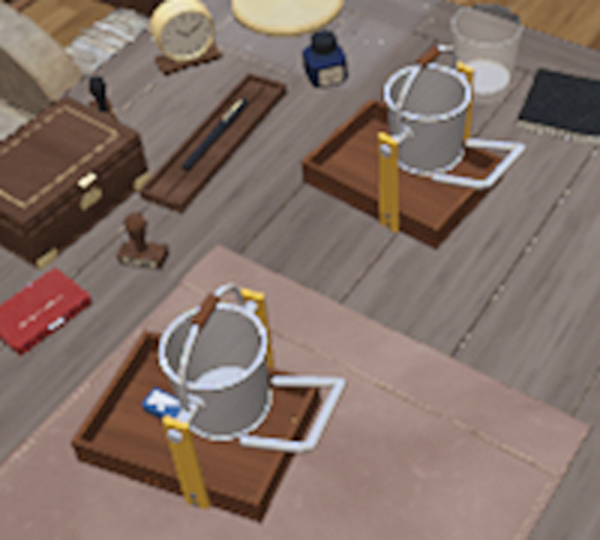

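Both views show the eraser in the left tray: at (262,103) in the top view and (160,403) in the scene view. The pail hangs upright and empty, and its twin (still holding the clip) and the tumbler stand as before. The arm is clear, so I'm handing in.

```bash
python3 -c "
from a import *
env.close_job()"
```

```text
the job is handed in; nothing more can be done
```

I gripped the eraser pail (the left one) by its tipping bar, swung it over to about 2.5 rad, brought it back to upright, let go and handed the job in. It took about 26 s on the robot's clock; `close_job` gives no verdict.

**Final pictures:**
- The eraser lies in tray 1, found at about (0.611, 0.306, 0.021) in the scene view.
- Pail 1 is empty and hangs upright, judged by eye against pail 2.
- Pail 2 with its clip and the tumbler look undisturbed.
- The arm is clear of everything, with tool force close to zero.

**What disagreed:**
- **Return swing:** the first move back stopped once on my 25 N force-change limit, at about 2.4 rad. The load did not last, and a slower retry went through, staying under about 11 N wherever I read it. I did not find the cause.
- **Eraser detection:** the network missed the eraser in the final top view. I confirmed it by eye in that picture and by the network in the scene view.

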